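# Flip the hand-over flag of the beaker's bay

### The job

In the hand-over tray in front of the incubator, find the bay where the beaker stands and turn the flip flag in front of that bay right over its hinge, so that it lies level on its other side with the ring face up: the beaker is logged. Work the flag by pressing and pushing with the fingertips only, never pinching it between them. Leave the flags of the two dishes as they are, and do not lift or shift the beaker, the dishes or anything standing round the tray.

Things in the scene. Friction and masses are not known exactly. Their poses are not given: they have to be found in the camera images.
- tray: hand-over tray of grey plastic, fixed to the table, 128 (its x, depth) x 336 (its y, width) mm; origin at the centre of its underside on the table, z up, y to the tray's left as seen from the robot. Its front rail (side nearest the robot, 14 mm high, 50 mm deep) carries three equal flip flags in a row; behind each flag lies a bay 108 mm wide with 19 mm walls
- flag_left (a joint): angle (rad) of the left flip flag. 0 = level, paddle pointing to the tray's left (+y), bar face up; it turns up over the top to 3.14 = level, paddle to the tray's right (-y), ring face up. Stops at both ends. Stiff friction hinge (0.04 N m, about 1 N at the paddle's end, 2 N at the tail's): it stays at any angle where it is left, no spring or snap
- flag_left_pivot (a point): centre of the left flag's horizontal hinge (along tray x), fixed on the tray at tray x -35, y +108 mm, 52 mm above the table, 35 mm above the hinge's foot. Two metal cheeks hold it, 21 to 26 mm from this point along tray x, +-7 mm in tray y, up to 7 mm above it; the space below and beside is open
- flag_left_paddle (a point): middle of the left flag's white paddle, 25 mm from the hinge; local y toward the free end, +z out of the bar face, -z out of the ring face. Paddle 42 mm wide (along the hinge), 6 mm thick, mid-plane through the hinge, rounded end 45 mm from it. Opposite, in line, a ribbed thumb tail 24 mm wide reaches 27 mm from the hinge: pressed down, it raises the paddle and swings under
- bay_left (a point): centre of the floor of the left bay, behind the left flag (tray x +23, y +108 mm), 8 mm above the table
- flag_middle (a joint): angle (rad) of the middle flip flag. 0 = level, paddle pointing to the tray's left (+y), bar face up; it turns up over the top to 3.14 = level, paddle to the tray's right (-y), ring face up. Stops at both ends. Stiff friction hinge (0.04 N m, about 1 N at the paddle's end, 2 N at the tail's): it stays at any angle where it is left, no spring or snap
- flag_middle_pivot (a point): centre of the middle flag's horizontal hinge (along tray x), fixed on the tray at tray x -35, y 0 mm, 52 mm above the table, 35 mm above the hinge's foot. Two metal cheeks hold it, 21 to 26 mm from this point along tray x, +-7 mm in tray y, up to 7 mm above it; the space below and beside is open
- flag_middle_paddle (a point): middle of the middle flag's white paddle, 25 mm from the hinge; local y toward the free end, +z out of the bar face, -z out of the ring face. Paddle 42 mm wide (along the hinge), 6 mm thick, mid-plane through the hinge, rounded end 45 mm from it. Opposite, in line, a ribbed thumb tail 24 mm wide reaches 27 mm from the hinge: pressed down, it raises the paddle and swings under
- bay_middle (a point): centre of the floor of the middle bay, behind the middle flag (tray x +23, y 0 mm), 8 mm above the table
- flag_right (a joint): angle (rad) of the right flip flag. 0 = level, paddle pointing to the tray's left (+y), bar face up; it turns up over the top to 3.14 = level, paddle to the tray's right (-y), ring face up. Stops at both ends. Stiff friction hinge (0.04 N m, about 1 N at the paddle's end, 2 N at the tail's): it stays at any angle where it is left, no spring or snap
- flag_right_pivot (a point): centre of the right flag's horizontal hinge (along tray x), fixed on the tray at tray x -35, y -108 mm, 52 mm above the table, 35 mm above the hinge's foot. Two metal cheeks hold it, 21 to 26 mm from this point along tray x, +-7 mm in tray y, up to 7 mm above it; the space below and beside is open
- flag_right_paddle (a point): middle of the right flag's white paddle, 25 mm from the hinge; local y toward the free end, +z out of the bar face, -z out of the ring face. Paddle 42 mm wide (along the hinge), 6 mm thick, mid-plane through the hinge, rounded end 45 mm from it. Opposite, in line, a ribbed thumb tail 24 mm wide reaches 27 mm from the hinge: pressed down, it raises the paddle and swings under
- bay_right (a point): centre of the floor of the right bay, behind the right flag (tray x +23, y -108 mm), 8 mm above the table
- beaker: open plastic beaker, 54 mm across, 62 mm high, loose in one of the three bays; origin at the centre of its underside
- dish_a: small round lidded dish, 58 mm across, 15 mm high, loose in a bay; origin at the centre of its underside
- dish_b: small round lidded dish, 58 mm across, 15 mm high, loose in a bay; origin at the centre of its underside
- lab_timer: white wedge-shaped timer, 28 x 66 x 58 mm, standing on the table to the right of the tray; origin at the centre of its underside
- cassette: small flat tissue cassette, 41 x 28 x 6 mm, lying on the table to the right of the tray; origin at the centre of its underside
- reagent_bottle: small reagent bottle with a blue cap, 56 mm across, 115 mm high, on the table to the left of the tray; origin at the centre of its underside
- pen: marker pen lying on the table to the left of the tray, 124 mm long along its y, 12 mm thick; origin at the centre of its underside
Mind the look-alikes: they are no part of the job. What is shaped like the beaker but red is not meant.

How it is judged:
At the end, for the whole second after the job is handed in: the flag in front of the beaker's bay stands above 3.0 rad (level within 8 degrees, ring face up) and is still; the other two flags are below 0.3 rad (bar face up); the beaker and both dishes are within 20 mm of where they stood (((horizontal distance between beaker and bay_left below 0.04 m and value of joint flag_left above 3 rad and value of joint each of flag_middle, flag_right below 0.3 rad) or (horizontal distance between beaker and bay_middle below 0.04 m and value of joint flag_middle above 3 rad and value of joint each of flag_left, flag_right below 0.3 rad) or (horizontal distance between beaker and bay_right below 0.04 m and value of joint flag_right above 3 rad and value of joint each of flag_left, flag_middle below 0.3 rad)) and velocity of joint each of flag_left, flag_middle, flag_right below 0.05 rad/s and distance of each of beaker, dish_a, dish_b from where it was at the start of the episode below 0.02 m); the robot touches nothing.
It fails at once if a flag that belongs to a dish was turned up by more than 0.5 rad ((not (horizontal distance between beaker and bay_left below 0.04 m) and value of joint flag_left above 0.5 rad) or (not (horizontal distance between beaker and bay_middle below 0.04 m) and value of joint flag_middle above 0.5 rad) or (not (horizontal distance between beaker and bay_right below 0.04 m) and value of joint flag_right above 0.5 rad)).
It fails at once if a flag was pinched: fingers pressed on two opposite sides of it at once ((contact force between any of flag_left_c4, flag_left_c5, flag_left_c6 and the fingers above 1.5 N and contact force between any of flag_left_c7, flag_left_c8, flag_left_c9 and the fingers above 1.5 N) or (contact force between flag_left_c10 and the fingers above 1.5 N and contact force between flag_left_c11 and the fingers above 1.5 N) or (contact force between any of flag_middle_c4, flag_middle_c5, flag_middle_c6 and the fingers above 1.5 N and contact force between any of flag_middle_c7, flag_middle_c8, flag_middle_c9 and the fingers above 1.5 N) or (contact force between flag_middle_c10 and the fingers above 1.5 N and contact force between flag_middle_c11 and the fingers above 1.5 N) or (contact force between any of flag_right_c4, flag_right_c5, flag_right_c6 and the fingers above 1.5 N and contact force between any of flag_right_c7, flag_right_c8, flag_right_c9 and the fingers above 1.5 N) or (contact force between flag_right_c10 and the fingers above 1.5 N and contact force between flag_right_c11 and the fingers above 1.5 N)).
It fails at once if the beaker or a dish was lifted (more than about 17 mm above the bay floor) (height (world z) of any of beaker, dish_a, dish_b above 0.025 m).
It fails at once if the beaker or a dish was shifted by more than 30 mm, or the beaker tipped (distance of any of beaker, dish_a, dish_b from where it was at the start of the episode above 0.03 m or angle between beaker's own z axis and vertical above 0.4 rad).
It fails at once if the timer, the cassette, the bottle or the pen beside the tray was disturbed (moved more than 30 mm) (distance of any of lab_timer, reagent_bottle, pen, cassette from where it was at the start of the episode above 0.03 m).
It also fails if it takes over 40 s, if anything falls off the work surface, if the arm or the gripper's body presses on something with over 40 N, if the wrist force passes 120 N, or if a joint passes its speed limit or range.

### The arm

A 6-joint arm with a two-finger parallel gripper is mounted at the origin on a cart in front of the work surface, level with it; the furniture and walls round the work are solid. World frame = base frame: x ahead of the robot, y to its left, z up, the work surface at z = 0. Lengths are in m, angles in rad, forces in N, time in s.
With the tool pointing down it reaches from about 0.375 to 0.825 m from the base axis. Payload 5.5 kg.
Tool frame: the origin (TCP) lies midway between the tips of the shut fingers; the grasp point (between the pads) lies 19 mm behind it; z points along the fingers, y is the direction in which the jaws open and shut (so a half turn about z gives the same grasp; the last joint's range is limited). The gripper opens to 85 mm and grips with 20 to 120 N. Pads are 22 mm wide; open, the fingers measure 114 mm over their backs; the gripper's body (76 mm by 85 mm) begins 54 mm behind the grasp point. The pads swing forward as they close: fully open they stand 13 mm farther back than shut.
Start: joints at [1.169, 0.314, -0.047, 1.21, 0, 1.571], TCP at [0.235, 0.552, 0.231] pointing down, gripper open.
Joint ranges: [-2.67, 2.67], [-0.69, 1.73], [-1.03, 1.25], [-2.08, 2.16], [-1.42, 1.45], [-3.14, 3.14]. Speed limits (rad/s): [2.39, 2.39, 3.01, 3.14, 3.14, 3.14].

### API

Orientations are given as a unit quaternion [x, y, z, w].
In Python, from workcell import * gives the robot as it stands.
- The arm moves only by the tool jog_arm, never from a script. Its argument "targets" is a list that holds one entry, the list of rows, each a list of 7 numbers: the finger opening in mm, from 0 to 85.4, then the shift along the world's x, y, z as a fraction of full scale, then the turn, a rotation vector about the world's x, y, z as a fraction of full scale. In form: [[[hand, dx, dy, dz, wx, wy, wz], ...]]. A call has 1 to 8 rows; each row shifts and turns the pose as measured when the row begins; what a row does not reach is not made up. Full scale, the value 1, is 2.5 cm for a shift and 0.08 rad for a turn. A row lasts 1/8 s, in which the tool goes at most 62.5 mm and 10.7 degrees, less where a joint would pass 70% of its speed; a pose out of reach is approached as far as the arm can. A call with a number of a shift or a turn outside -1 to 1 is refused whole. A call with a gripper value outside its range is refused whole. The fingers move at their own pace and stop on an object; the grip force is fixed at half the most. Time passes only in rows, so rows that do not move let the fingers close. It gives the time, the measured TCP pose, the force and the opening at its end, in the units of the state.
- get_obs(): the state, without advancing time (a new reading comes with each control period).
- snapshot(name): name is "side" or "top" or "wrist"; returns (picture, depth): 420x560x3 uint8, red, green, blue; 420x560 float32, m along the optical axis (not along the pixel's ray), 0 where there is no reading.
- camera_model(name): a dict with "fx", "fy", "cx", "cy" (pixels), "dist_coeffs" ([k1, k2, p1, p2, k3] as OpenCV has them; the pictures are not rectified), "eye" and "rotation" of the camera in the world; the wrist camera has in their place "mount" (4x4, takes a point from camera to tool coordinates, whose origin is the TCP and whose axes are the flange's). Camera axes: x right, y down, z forward; pixel columns grow to the right and rows downward; lengths in m; the calibration is good to about 2 mm. A picture is of the moment at which its call begins: read the wrist's pose just before it. camera_model takes no time and is no camera call.
- hand_in(): hands the job in, once; it reports no verdict.
The state is a dict: "time": time; "joint_pos": joint angles; "dq": joint speeds; "joint_torque": joint torques, N m; "tool_pos": TCP position; "tcp_rot": TCP orientation; "contact_force": force on the tool from outside, world axes, zero at the start; "torque": the same for the moment, N m; "opening": opening from 0.0 (shut) to 1.0 (fully open).
Only numpy, scipy, OpenCV 4.12 (cv2) and the standard library are available. Lean on these libraries where they do the work, as an engineer would, in place of code of your own. Each camera call takes 0.05 s, during which the arm holds its last target.

## Working session

There is one attempt and no reset: what is moved stays moved. The work goes in short steps, Python scripts to look and compute and a tool call to move; the robot and the scene stay as the last step left them, time stands still between calls to the robot, and variables do not carry over. Pictures are saved under pics/ and viewed, and the job is handed in when it is done.

Besides the shell and the picture viewer there is one more tool, called after ">>>" as name([rows], argument=value, ...), one row to a line, values as JSON. jog_arm: Moves the arm, as the interface text tells. Its arguments: {"type":"object","properties":{"targets":{"type":"array"}},"required":["targets"]}

```bash
ls; mkdir -p pics; python3 - <<'E'
from workcell import *
import cv2
print(get_obs())
for n in("side","top","wrist"):
    p,d=snapshot(n); cv2.imwrite(f"pics/{n}0.png",p[:,:,::-1]); m=camera_model(n); print(n,m)
    import numpy as np
    np.savez(f"{n}0.npz",p=p,d=d)
E
```

```text
pics
{'time': 0.0, 'joint_pos': array([ 1.16900375e+00,  3.14213646e-01, -4.80562853e-02,  1.21020460e+00,
        4.00339655e-06,  1.57078613e+00]), 'dq': array([-0.00060626,  0.00017722,  0.00140861, -0.00215406, -0.00035303,
        0.00043447]), 'joint_torque': array([ 1.51901422e-04, -5.39591002e+01,  3.39751303e+01,  1.94325607e-02,
       -1.08744266e-04,  8.22078277e-06]), 'tool_pos': array([0.23441772, 0.55169415, 0.23045198]), 'tcp_rot': array([ 1.99542609e-01,  9.79888791e-01, -8.21825778e-04, -1.69406478e-04]), 'contact_force': array([-0.42109836, -0.17586005,  0.59779725]), 'torque': array([-0.04313633,  0.00281491,  0.05338518]), 'opening': 1.0010093149181587}
side {'fx': 433.1001077561678, 'fy': 433.1001077561678, 'cx': 280.0148033392038, 'cy': 211.97382789534845, 'dist_coeffs': array([-0.09218427,  0.        ,  0.        ,  0.        ,  0.        ]), 'eye': array([ 0.37760407, -1.0248711 ,  0.49474259]), 'rotation': array([ 0.83689069, -0.03072828,  0.03201694, -0.5455682 ])}
top {'fx': 473.58246028090656, 'fy': 473.58246028090656, 'cx': 272.3681205891005, 'cy': 209.07993379366886, 'dist_coeffs': array([-0.08303509,  0.        ,  0.        ,  0.        ,  0.        ]), 'eye': array([ 0.21255201, -0.01568464,  1.19359122]), 'rotation': array([-0.69167048,  0.71333353, -0.07942725,  0.08024046])}
wrist {'fx': 326.68814039447744, 'fy': 326.68814039447744, 'cx': 280.6974211311718, 'cy': 210.80947069499524, 'dist_coeffs': array([-0.02812602,  0.        ,  0.        ,  0.        ,  0.        ]), 'mount': array([[-1.97550597e-03, -9.44762449e-01, -3.27749924e-01,
         8.35099099e-02],
       [ 9.99997529e-01, -1.53230275e-03, -1.61049310e-03,
         5.06066297e-04],
       [ 1.01932130e-03, -3.27752296e-01,  9.44763142e-01,
        -1.41644976e-01],
       [ 0.00000000e+00,  0.00000000e+00,  0.00000000e+00,
         1.00000000e+00]])}
```

View pics/top0.png

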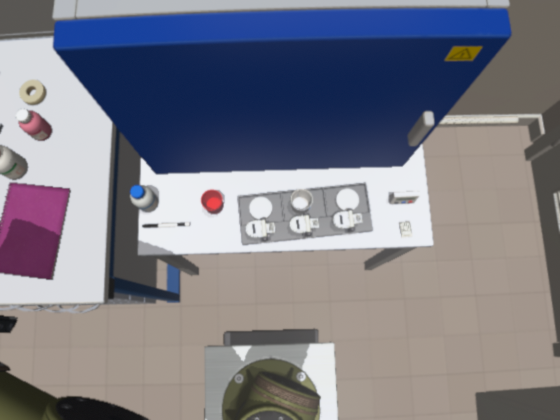

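View pics/side0.png

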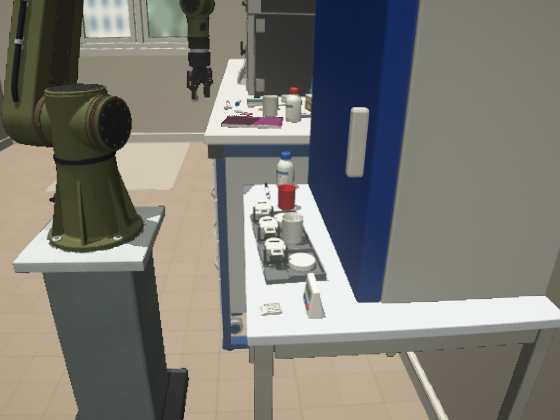

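View pics/wrist0.png

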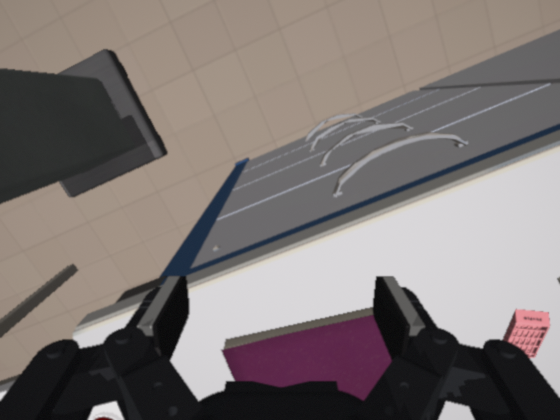

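```bash
cat > h.py <<'E'
from workcell import *
import numpy as np, cv2
from scipy.spatial.transform import Rotation as R
def cam(n,obs=None):
    m=camera_model(n)
    K=np.array([[m['fx'],0,m['cx']],[0,m['fy'],m['cy']],[0,0,1]])
    if n=='wrist':
        T=np.eye(4);T[:3,:3]=R.from_quat(obs['tcp_rot']).as_matrix();T[:3,3]=obs['tool_pos'];T=T@m['mount']
        return K,m['dist_coeffs'],T[:3,:3],T[:3,3]
    r=np.array(m['rotation'])
    return K,m['dist_coeffs'],(R.from_quat(r).as_matrix() if r.size==4 else r),np.array(m['eye'])
def proj(c,P):
    K,D,Rm,e=c; Q=(np.atleast_2d(P)-e)@Rm
    return cv2.projectPoints(Q,np.zeros(3),np.zeros(3),K,D)[0][:,0]
def ray(c,uv):
    K,D,Rm,e=c
    n=cv2.undistortPoints(np.array(uv,float).reshape(-1,1,2),K,D)[:,0]
    return np.c_[n,np.ones(len(n))]@Rm.T
def onz(c,uv,z):
    r=ray(c,uv); return c[3]+r*((z-c[3][2])/r[:,2])[:,None]
def deproj(c,uv,d):
    uv=np.atleast_2d(uv); return c[3]+ray(c,uv)*np.array([d[int(round(v)),int(round(u))] for u,v in uv])[:,None]
E
python3 - <<'E'
from h import *
for n,(x0,y0,x1,y1) in dict(top=(225,170,385,255),side=(235,180,335,285)).items():
    p=np.load(n+'0.npz')['p'][y0:y1,x0:x1]
    s=5 if n=='top' else 5.6
    cv2.imwrite(f'pics/{n}crop.png',cv2.resize(p,None,fx=s,fy=s,interpolation=cv2.INTER_CUBIC)[:,:,::-1])
c=cam('top')
d=np.load('top0.npz')['d']
print(deproj(c,[(301,200),(260,207),(347,198),(212,202),(400,240)],d))
E
```

```text
[[ 0.50666575 -0.09293521  0.01020728]
 [ 0.48906704  0.01282579  0.02037827]
 [ 0.50627702 -0.21063088  0.01824941]
 [ 0.51003296  0.13723572  0.00445893]
 [ 0.39655865 -0.34401592 -0.00451176]]
```

View pics/topcrop.png

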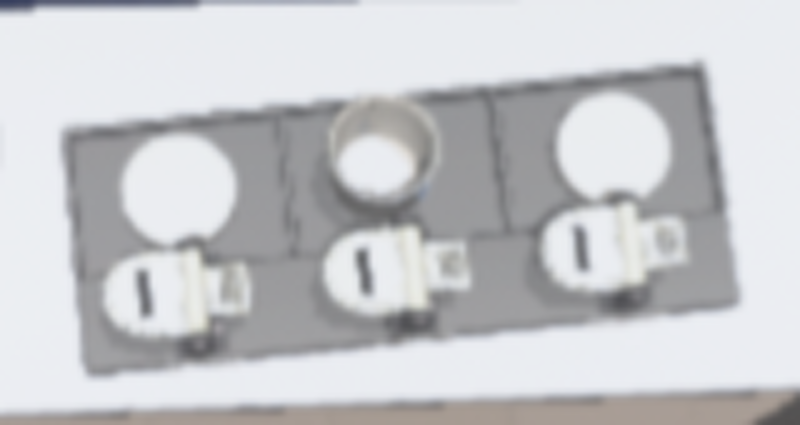

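View pics/sidecrop.png

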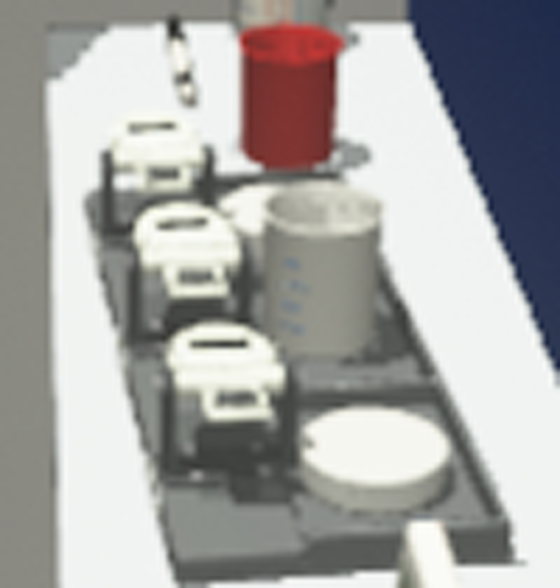

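```bash
python3 - <<'E'
from h import *
from scipy.optimize import least_squares
c=cam('top'); s=cam('side')
f=lambda l,o,k:np.array(l)/k+np.array(o)
tu=f([(65,130),(703,68),(738,302),(87,374)],(225,170),5)
L=np.array([(64,168,19),(64,-168,19),(-64,-168,14),(-64,168,14)])/1e3
# flags: paddle end & tail end mid (z 52) in top
tu=np.r_[tu,f([(104,300),(323,274),(542,246),(248,288),(468,266),(686,240)],(225,170),5)]
L=np.r_[L,np.array([(-35,153,52),(-35,45,52),(-35,-63,52),(-35,81,52),(-35,-27,52),(-35,-135,52)])/1e3]
def T(q,P): return P@R.from_euler('z',q[2]).as_matrix().T+[q[0],q[1],0]
r=least_squares(lambda q:(proj(c,T(q,L))-tu).ravel(),[.48,-.1,0])
print(r.x,np.degrees(r.x[2]),r.fun.reshape(-1,2).round(1).tolist())
q=r.x
Ls=np.array([(64,-168,19),(-64,-168,14),(-35,-27-108,52),(-35,-27,52)])/1e3
print(proj(s,T(q,Ls)), f([(512,548),(175,570)],(235,180),5.6))
for k,P in dict(piv=(-35,0,52),end=(-35,45,52),tail=(-35,-27,52),bay=(23,0,8)).items(): print(k,T(q,np.array([P])/1e3))
np.save('q.npy',q)
im=np.load('side0.npz')['p'].copy()
E
```

```text
[ 0.47075288 -0.10140521  0.07591389] 4.3495456468178 [[-1.0, -0.6], [0.9, -1.7], [1.1, 0.3], [-0.6, 0.1], [-0.1, 0.2], [-0.1, 0.8], [-0.3, 1.8], [0.3, -0.4], [0.0, -0.7], [-0.3, -0.1]]
[[325.04000784 272.5119596 ]
 [264.0350462  278.96473723]
 [275.89946274 253.9369978 ]
 [268.72407744 231.10373773]] [[326.42857143 277.85714286]
 [266.25       281.78571429]]
piv [[ 0.43585368 -0.10405964  0.052     ]]
end [[ 0.43244084 -0.05918924  0.052     ]]
tail [[ 0.43790139 -0.13098188  0.052     ]]
bay [[ 0.49368664 -0.09966086  0.008     ]]
```

The beaker candidates in the top image are the red beaker at (212,202), outside the tray and a decoy, and the clear beaker with blue marks at (301,200) in the middle bay. The dishes are at (260,207) and (347,198). The crop confirms the clear beaker in the middle bay, so the target is the middle flag, which shows a bar at about (298,224). I'm shutting the fingers and moving there.

>>> jog_arm([
  [[0,0.8,-0.8,0,0,0,0.8],[0,0.8,-0.8,0,0,0,0.8],[0,0.8,-0.8,0,0,0,0.8],[0,0.8,-0.8,0,0,0,0.8],[0,0.5,-1,0,0,0,0.8],[0,0.5,-1,0,0,0,0.8],[0,0.5,-1,0,0,0,0.8],[0,0.5,-1,0,0,0,0.4]],
])

```text
time: 1.15
tool_pos: [0.3661, 0.3664, 0.2275]
tcp_rot: [-0.049, 0.999, -0.003, -0.001]
contact_force: [0.5, 0.6, 0.5]
opening: 0.003
```

>>> jog_arm([
  [[0,0.1,-1,0,0,0,0],[0,0.1,-1,0,0,0,0],[0,0.1,-1,0,0,0,0],[0,0.1,-1,0,0,0,0],[0,0.1,-1,0,0,0,0],[0,0.1,-1,0,0,0,0],[0,0.1,-1,0,0,0,0],[0,0.1,-1,0,0,0,0]],
])

```text
time: 2.15
tool_pos: [0.3856, 0.1586, 0.2258]
tcp_rot: [-0.049, 0.999, -0.004, -0.002]
contact_force: [0.5, 0.3, 0.0]
opening: -0.001
```

>>> jog_arm([
  [[0,0.1,-1,0,0,0,0],[0,0.1,-1,0,0,0,0],[0,0.1,-1,0,0,0,0],[0,0.1,-1,0,0,0,0],[0,0.1,-1,0,0,0,0],[0,0.1,-1,0,0,0,0],[0,0.1,-1,0,0,0,0],[0,0.0,0,0,0,0,0]],
])

```text
time: 3.15
tool_pos: [0.4016, -0.0234, 0.2247]
tcp_rot: [-0.048, 0.999, -0.004, -0.003]
contact_force: [0.9, -0.0, -0.5]
opening: 0.003
```

Now a close look with the wrist camera.

```bash
python3 - <<'E'
from h import *
o=get_obs(); p,d=snapshot('wrist'); np.savez('w1.npz',p=p,d=d)
np.save('o1.npy',o,allow_pickle=True)
c=cam('wrist',o); q=np.load('q.npy')
T=lambda P:(np.array(P)/1e3)@R.from_euler('z',q[2]).as_matrix().T+[q[0],q[1],0]
pts=T([(-35,45,55),(-35,0,55),(-35,-27,55),(-35,153-108*1,52),(-64,168,14),(-64,-168,14),(-35,-63,52),(-35,153,52)])
im=p[:,:,::-1].copy()
cv2.imwrite('pics/w1raw.png',im)
for u,v in proj(c,pts): cv2.circle(im,(int(u),int(v)),3,(0,0,255),1)
cv2.imwrite('pics/w1.png',im); print(proj(c,pts))
E
```

```text
[[244.4907935  214.43452471]
 [200.23439263 213.5522862 ]
 [173.80767417 213.02329867]
 [244.82481433 213.46104257]
 [359.61925377 179.55350088]
 [ 58.68580358 174.07558534]
 [140.00150999 211.36973094]
 [350.46393334 215.54872211]]
```

View pics/w1.png

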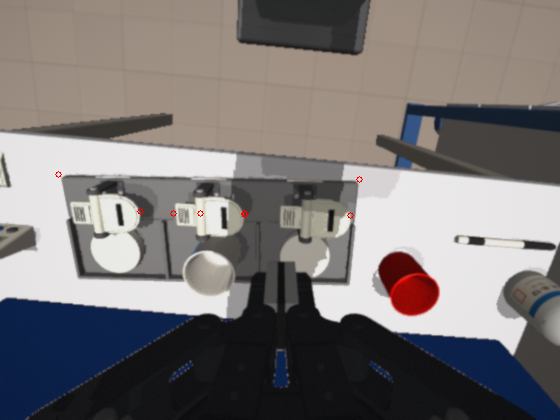

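```bash
python3 - <<'E'
from h import *
p=cv2.imread('pics/w1raw.png')[165:300,50:250]
cv2.imwrite('pics/w1c.png',cv2.resize(p,None,fx=4,fy=4,interpolation=cv2.INTER_CUBIC))
E
```

```text
(no output)
```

View pics/w1c.png

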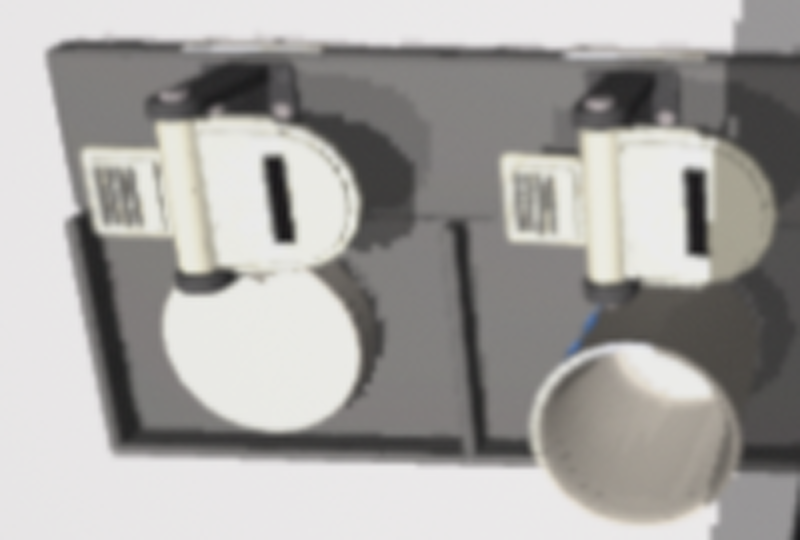

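```bash
python3 - <<'E'
from h import *
o=np.load('o1.npy',allow_pickle=True).item(); c=cam('wrist',o)
print(onz(c,[(200.5,215.8),(243.8,217.5),(175.5,214.3),(140,213),(350,217)],.054).round(4))
print(onz(c,[(200.5,215.8)],.058).round(4), R.from_quat(get_obs()['tcp_rot']).as_matrix().round(3))
E
```

```text
[[ 0.4386 -0.104   0.054 ]
 [ 0.4362 -0.0598  0.054 ]
 [ 0.4395 -0.1296  0.054 ]
 [ 0.4416 -0.1661  0.054 ]
 [ 0.4252  0.0478  0.054 ]]
[[ 0.4371 -0.103   0.058 ]] [[-0.995 -0.096 -0.006]
 [-0.096  0.995 -0.008]
 [ 0.006 -0.007 -1.   ]]
```

>>> jog_arm([
  [[0,0.3,-0.85,-0.6,0,0,0],[0,0.3,-0.85,-0.8,0,0,0],[0,0.3,-0.85,-0.8,0,0,0],[0,0.3,-0.85,-0.8,0,0,0],[0,0.3,-0.85,-0.8,0,0,0],[0,0,0,0,0,0,0]],
])

```text
time: 3.95
tool_pos: [0.4405, -0.1257, 0.1271]
tcp_rot: [-0.052, 0.999, -0.002, -0.002]
contact_force: [0.3, 0.3, -0.2]
opening: -0.001
```

>>> jog_arm([
  [[0,-0.05,-0.15,-0.8,0,0,-0.3],[0,0,0,-0.8,0,0,0],[0,0,0,-0.6,0,0,0],[0,0,0,0,0,0,0]],
])

```text
time: 4.45
tool_pos: [0.4402, -0.1253, 0.073]
tcp_rot: [-0.041, 0.999, -0.001, -0.001]
contact_force: [0.1, 0.5, -0.5]
opening: -0.002
```

```bash
python3 - <<'E'
from h import *
for n in('wrist','side'):
    p,d=snapshot(n); 
    p=p[:,:,::-1]
    if n=='side': p=cv2.resize(p[180:285,235:335],None,fx=5.6,fy=5.6,interpolation=cv2.INTER_CUBIC)
    cv2.imwrite(f'pics/{n}2.png',p)
print(get_obs())
E
```

```text
{'time': 4.55, 'joint_pos': array([-0.27575565,  0.1809737 , -0.60631788,  0.78322144, -0.002824  ,
       -0.35833267]), 'dq': array([-0.00464082, -0.0039588 ,  0.01008819, -0.00075019, -0.00237692,
       -0.00074538]), 'joint_torque': array([ 1.18869217e-01, -3.93584776e+01,  2.77181089e+01,  1.44696332e-02,
        4.98419569e-03,  8.59435386e-03]), 'tool_pos': array([ 0.44127741, -0.12583703,  0.07401151]), 'tcp_rot': array([-4.12765387e-02,  9.99146753e-01, -1.38578535e-03, -3.05613662e-04]), 'contact_force': array([0.18684595, 0.6655802 , 0.71111478]), 'torque': array([ 0.00716393,  0.03108469, -0.02857796]), 'opening': 0.002251930934293796}
```

View pics/wrist2.png

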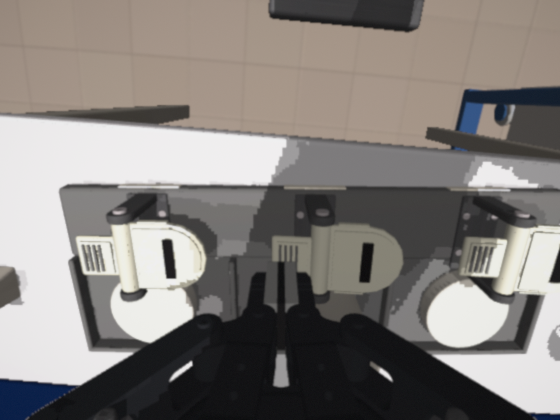

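View pics/side2.png

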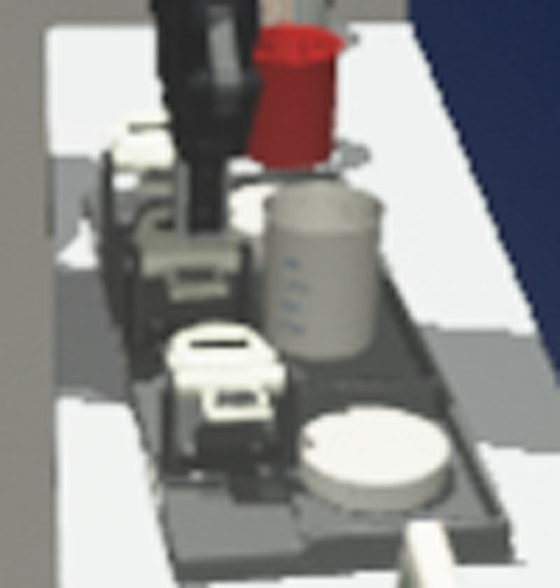

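>>> jog_arm([
  [[0,-0.08,-0.25,0,0,0,0],[0,0,0,-0.4,0,0,0],[0,0,0,-0.4,0,0,0],[0,0,0,-0.4,0,0,0]],
])

```text
time: 5.05
tool_pos: [0.4412, -0.1331, 0.0445]
tcp_rot: [-0.041, 0.999, -0.002, 0.002]
contact_force: [0.1, 0.5, 2.0]
opening: 0.001
```

>>> jog_arm([
  [[0,0,0.1,-0.3,0,0,0],[0,0,0.1,-0.3,0,0,0],[0,0,0.1,-0.15,0,0,0],[0,0,0,0,0,0,0]],
])

```text
time: 5.55
tool_pos: [0.4437, -0.1303, 0.026]
tcp_rot: [-0.04, 0.999, -0.008, 0.003]
contact_force: [0.4, 0.4, 0.8]
opening: -0.0
```

```bash
python3 - <<'E'
from h import *
for n in('wrist','side'):
    p,d=snapshot(n); 
    p=p[:,:,::-1]
    if n=='side': p=cv2.resize(p[180:285,235:335],None,fx=5.6,fy=5.6,interpolation=cv2.INTER_CUBIC)
    cv2.imwrite(f'pics/{n}3.png',p)
E
```

```text
(no output)
```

View pics/wrist3.png

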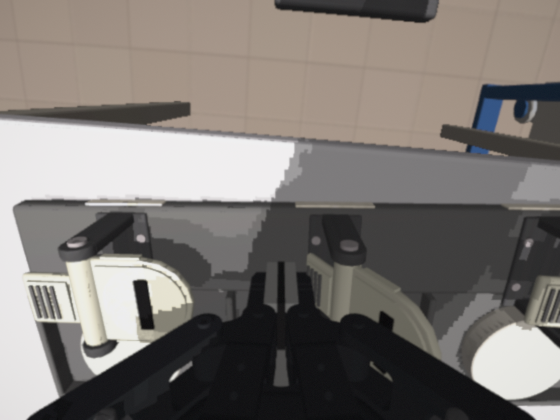

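View pics/side3.png

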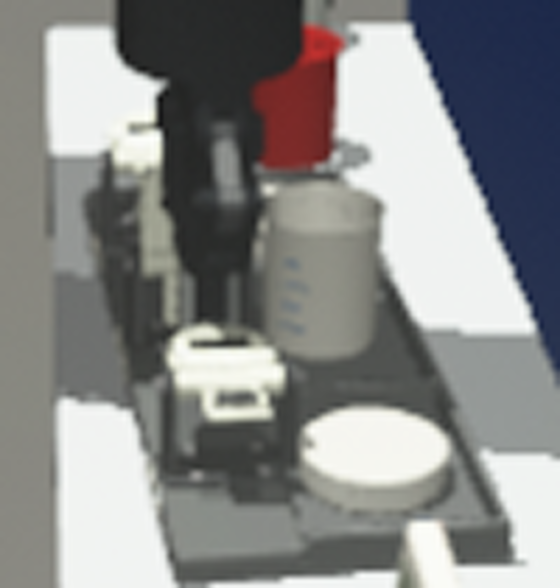

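>>> jog_arm([
  [[0,0,-0.2,0.6,0,0,0],[0,-0.1,0,1,0,0,0],[0,-0.1,0,1,0,0,0],[0,0,0,1,0,0,0],[0,-0.1,0.5,0.5,0,0,0],[0,-0.1,1,0,0,0,0],[0,-0.1,1,0,0,0,0],[0,0,0.8,0,0,0,0]],
])

```text
time: 6.65
tool_pos: [0.4266, -0.0467, 0.1331]
tcp_rot: [-0.04, 0.999, -0.003, 0.001]
contact_force: [0.7, -0.1, -0.7]
opening: 0.0
```

>>> jog_arm([
  [[0,0.25,0,-0.8,0,0,0],[0,0.05,0,-0.8,0,0,0],[0,0,0,-0.8,0,0,0],[0,0,0,0,0,0,0]],
])

```text
time: 7.15
tool_pos: [0.4312, -0.0414, 0.0716]
tcp_rot: [-0.043, 0.999, -0.002, -0.0]
contact_force: [-0.0, 0.8, 0.2]
opening: 0.002
```

```bash
python3 - <<'E'
from h import *
for n in('wrist','side'):
    p,d=snapshot(n); 
    p=p[:,:,::-1]
    if n=='side': p=cv2.resize(p[180:285,235:335],None,fx=5.6,fy=5.6,interpolation=cv2.INTER_CUBIC)
    cv2.imwrite(f'pics/{n}4.png',p)
E
```

```text
(no output)
```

View pics/wrist4.png

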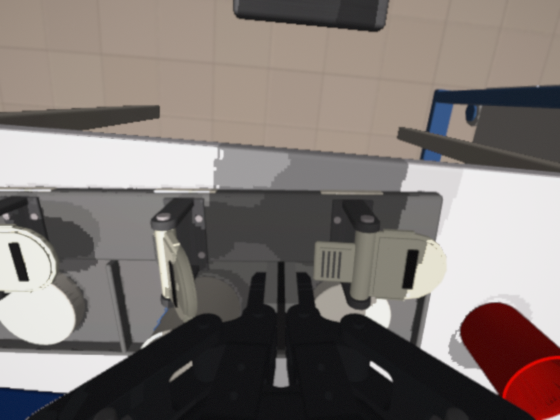

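View pics/side4.png

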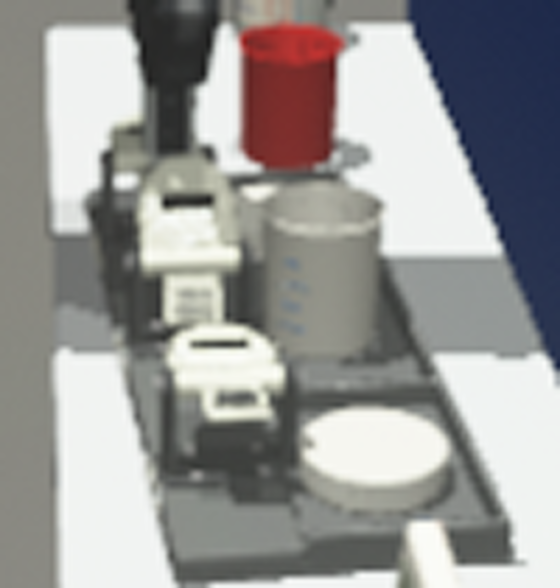

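>>> jog_arm([
  [[0,0.1,-0.6,0,0,0,0],[0,0.08,-0.6,0,0,0,0],[0,0.05,-0.5,0,0,0,0],[0,0.04,-0.5,0,0,0,0],[0,0.04,-0.5,0,0,0,0],[0,0,0,0,0,0,0]],
])

```text
time: 8.0
tool_pos: [0.4426, -0.1149, 0.0753]
tcp_rot: [-0.042, 0.999, -0.002, 0.003]
contact_force: [0.8, 0.3, -0.1]
opening: 0.001
```

>>> jog_arm([
  [[0,-0.05,-0.5,0,0,0,0],[0,-0.05,-0.3,-0.2,0,0,0],[0,0,0,-0.4,0,0,0],[0,0,0,0,0,0,0]],
])

```text
time: 8.5
tool_pos: [0.4399, -0.1365, 0.0592]
tcp_rot: [-0.042, 0.999, -0.002, 0.003]
contact_force: [-0.2, -0.0, 0.2]
opening: 0.002
```

```bash
python3 - <<'E'
from h import *
for n in('wrist','side'):
    p,d=snapshot(n); 
    p=p[:,:,::-1]
    if n=='side': p=cv2.resize(p[180:285,235:335],None,fx=5.6,fy=5.6,interpolation=cv2.INTER_CUBIC)
    cv2.imwrite(f'pics/{n}5.png',p)
E
```

```text
(no output)
```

View pics/wrist5.png

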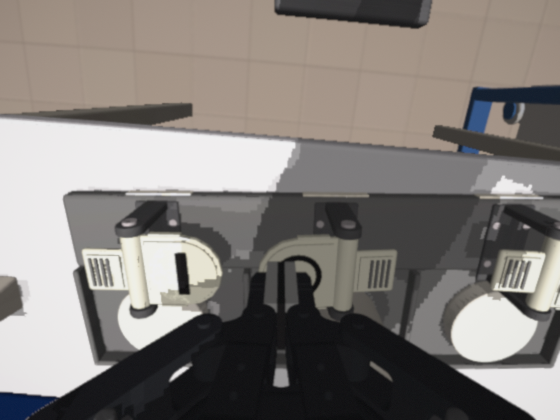

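View pics/side5.png

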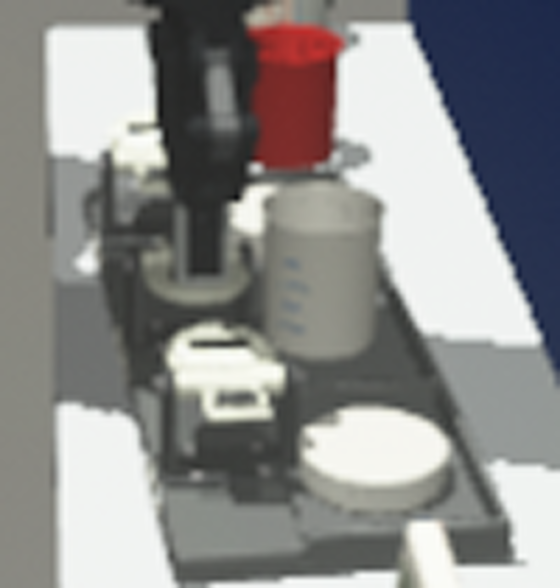

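Almost level, ring face up. I'll press gently down to the stop, moving slightly outward.

>>> jog_arm([
  [[0,0,0,-0.2,0,0,0],[0,0,0,-0.2,0,0,0],[0,0,0,-0.2,0,0,0]],
])

```text
time: 8.98
tool_pos: [0.4417, -0.1367, 0.0527]
tcp_rot: [-0.042, 0.999, -0.003, 0.005]
contact_force: [-25.8, 7.5, 80.2]
opening: 0.001
```

The flag is hard on the stop (80 N), so I'm retracting straight up.

>>> jog_arm([
  [[0,0,0,0.4,0,0,0],[0,0,0,1,0,0,0],[0,0,0,1,0,0,0],[0,0,0,1,0,0,0],[0,0,0,1,0,0,0],[0,0,0.5,1,0,0,0],[0,0,0.5,1,0,0,0],[0,0,0,0,0,0,0]],
])

```text
time: 9.98
tool_pos: [0.4416, -0.1095, 0.2184]
tcp_rot: [-0.044, 0.999, -0.003, 0.006]
contact_force: [0.1, -1.4, -0.3]
opening: 0.005
```

```bash
python3 - <<'E'
from h import *
o=get_obs();c=cam('wrist',o)
p,d=snapshot('wrist'); np.savez('w6.npz',p=p,d=d); np.save('o6.npy',o,allow_pickle=True)
cv2.imwrite('pics/w6.png',p[:,:,::-1])
p,d=snapshot('side'); cv2.imwrite('pics/s6.png',cv2.resize(p[180:285,235:335],None,fx=5.6,fy=5.6,interpolation=cv2.INTER_CUBIC)[:,:,::-1])
print(o['tool_pos'],o['contact_force'],o['time'])
E
```

```text
[ 0.44157604 -0.10946838  0.21842879] [ 0.13509099 -1.37161634 -0.25701892] 9.975
```

View pics/w6.png

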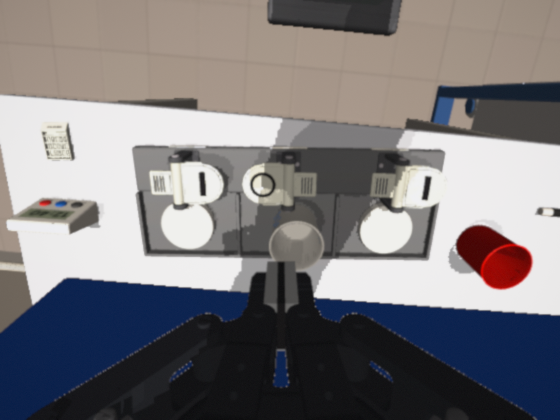

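View pics/s6.png

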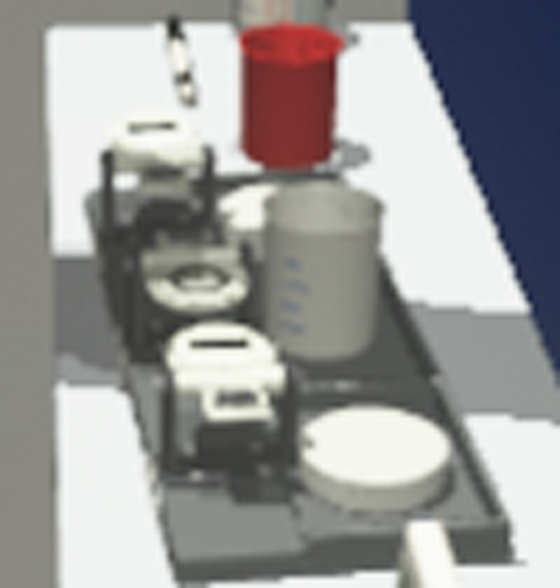

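Check the flag's level from depth, compared with its neighbours.

```bash
python3 - <<'E'
from h import *
o=np.load('o6.npy',allow_pickle=True).item();c=cam('wrist',o);d=np.load('w6.npz')['d']
q=np.load('q.npy')
for n,box in dict(mid=(250,172,272,194),right=(190,172,216,194),left=(408,175,434,196)).items():
    u,v=np.meshgrid(range(box[0],box[2]),range(box[1],box[3])); uv=np.c_[u.ravel(),v.ravel()]
    P=deproj(c,uv,d); P=P[P[:,2]>.03]
    A=np.c_[(P[:,:2]-P[:,:2].mean(0))@R.from_euler('z',q[2]).as_matrix()[:2,:2],np.ones(len(P))]
    s=np.linalg.lstsq(A,P[:,2],rcond=None)[0]; print(n,len(P),'slope x,y deg',np.degrees(np.arctan(s[:2])).round(1),'z',s[2].round(4))
E
```

```text
mid 484 slope x,y deg [-61.5  25.2] z 0.0562
right 572 slope x,y deg [-47.   36.7] z 0.0558
left 546 slope x,y deg [-32.3 -33.5] z 0.0569
```

```bash
python3 - <<'E'
from h import *
o=np.load('o6.npy',allow_pickle=True).item();c=cam('wrist',o);d=np.load('w6.npz')['d']
q=np.load('q.npy'); yd=R.from_euler('z',q[2]).as_matrix()
P0=np.array([.437,-.104])
for n,box in dict(mid=(250,172,272,194),right=(190,172,216,194),left=(408,175,434,196)).items():
    u,v=np.meshgrid(range(box[0],box[2]),range(box[1],box[3])); uv=np.c_[u.ravel(),v.ravel()]
    P=deproj(c,uv,d); Q=(P[:,:2]-P0)@yd[:2,:2]
    print(n,'std z',P[:,2].std(),'xy range',Q.min(0),Q.max(0))
    # use nominal xy (ray at z=.055), regress z on it -> no noise correlation
    N=(onz(c,uv,.055)[:,:2]-P0)@yd[:2,:2]
    A=np.c_[N-N.mean(0),np.ones(len(N))]; s,r,_,_=np.linalg.lstsq(A,P[:,2],rcond=None)
    print('  slope deg',np.degrees(np.arctan(s[:2])).round(1),'z',s[2].round(4),'se deg', np.degrees((P[:,2]-A@s).std()/(N.std(0)*len(N)**.5)).round(2))
E
```

```text
mid std z 0.023929599157490024 xy range [-0.0809464  -0.03741278] [ 0.01092252 -0.00565384]
  slope deg [ 7.3 -4. ] z 0.0562 se deg [ 9.91 10.21]
right std z 0.017983385761975324 xy range [-0.0809464  -0.09606886] [ 0.01173587 -0.00565384]
  slope deg [-7.1 -2.7] z 0.0558 se deg [6.82 5.91]
left std z 0.013018256723997316 xy range [-0.0809464  -0.00565384] [0.01104162 0.14000295]
  slope deg [4.9 2.1] z 0.0569 se deg [5.3  4.35]
```

```bash
python3 - <<'E'
from h import *
o=np.load('o6.npy',allow_pickle=True).item();c=cam('wrist',o);d=np.load('w6.npz')['d']
q=np.load('q.npy'); yd=R.from_euler('z',q[2]).as_matrix()
for n,box in dict(mid=(250,172,272,194),right=(190,172,216,194),left=(408,175,434,196)).items():
    u,v=np.meshgrid(range(box[0],box[2]),range(box[1],box[3])); uv=np.c_[u.ravel(),v.ravel()]
    P=deproj(c,uv,d); k=abs(P[:,2]-np.median(P[:,2]))<.012
    N=onz(c,uv,.055)[k,:2]@yd[:2,:2]; z=P[k,2]
    A=np.c_[N-N.mean(0),np.ones(len(N))]; s,r,_,_=np.linalg.lstsq(A,z,rcond=None)
    print(n,k.mean(),'slope deg',np.degrees(np.arctan(s[:2])).round(1),'z',s[2].round(4),'se deg', np.degrees((z-A@s).std()/(N.std(0)*len(N)**.5)).round(2))
E
```

```text
mid 0.993801652892562 slope deg [-0.3 -0.8] z 0.0543 se deg [0.34 0.35]
right 0.9965034965034965 slope deg [-0.1  0.8] z 0.0547 se deg [0.32 0.27]
left 0.9981684981684982 slope deg [-0.5  8.7] z 0.0563 se deg [0.34 0.28]
```

```bash
python3 - <<'E'
from h import *
q=np.load('q.npy'); yd=R.from_euler('z',q[2]).as_matrix()
o=np.load('o1.npy',allow_pickle=True).item();c=cam('wrist',o);d=np.load('w1.npz')['d']
for n,box in dict(mid=(212,204,238,228),right=(108,202,134,226),left=(318,206,344,230)).items():
    u,v=np.meshgrid(range(box[0],box[2]),range(box[1],box[3])); uv=np.c_[u.ravel(),v.ravel()]
    P=deproj(c,uv,d); k=abs(P[:,2]-np.median(P[:,2]))<.012
    N=onz(c,uv,.055)[k,:2]@yd[:2,:2]; z=P[k,2]
    A=np.c_[N-N.mean(0),np.ones(len(N))]; s=np.linalg.lstsq(A,z,rcond=None)[0]
    print(n,k.mean(),'slope',np.degrees(np.arctan(s[:2])).round(1),'z',s[2].round(4))
E
```

```text
mid 0.9983974358974359 slope [0.5 6. ] z 0.0571
right 0.9951923076923077 slope [0.4 0. ] z 0.0549
left 0.9967948717948718 slope [0.9 6.2] z 0.057
```

```bash
python3 - <<'E'
from workcell import *
print(hand_in())
E
```

```text
the job is handed in; nothing more can be done
None
```

I turned the middle flag over its hinge, and it now lies level with the ring face up. The clear beaker stands in the middle bay; the red beaker outside the tray was ignored. I handed the job in at about 10 s of the 40 s allowed.

I worked the flag with shut fingertips only. I pressed the tail down to raise the paddle, pushed the paddle over from its far side, then pressed it onto the stop. That last press peaked at about 80 N on the wrist sensor, more than intended but under the 120 N limit.

**Middle flag:** a plane fitted to the wrist camera's depth image puts it within 1° of level.

**Dish flags:** both are still bar face up. The right one is level. The left one reads about 9° now against about 6° before I touched anything. That is below the 17° limit, and I put the difference down to measurement because the arm never came near that flag.

**Everything else:** the beaker and dishes look unmoved in the last pictures, and so do the timer, cassette and pen. I judged this by eye and measured no displacements; the bottle was only partly in view.

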